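# Push one sample out of the cluster and read it

### The job

Push the thick concrete block straight out of its cluster of thin tiles without shifting the tiles, and slide it on, flat on the board, to the colour reader. Press its front face against the reader's sprung nose with a steady 8 newtons or so for two seconds, never more than 15, then let go and leave the block standing there, clear of the tiles. Do not disturb the other samples beside it.

Things in the scene. Friction and masses are not known exactly. Their poses are not given: they have to be found in the camera images.
- block: thick sample: plain grey lightweight-concrete block, 100 x 100 mm, 36 mm high, 0.2 to 0.35 kg, loose on a flat fixed board whose top is 6 mm above the table. Too wide to pinch. Origin: centre of its underside, z up. Its +y axis points out of the open side of the cluster, to the reader. Its upper 24 mm stand above the tiles around it.
- reader: fixed bench colour reader: white housing 130 x 150 mm, 120 mm high, on the board, axes parallel to the block's at the start, midline within 6 mm of the block's. Origin: centre of its underside. Its front face, at y = -75 mm in its frame, looks to -y, to the block, and carries the sprung nose.
- nose_mount (a point): point on the housing's front face, behind the nose, 24 mm above the board. The black sprung nose, 40 mm wide, 26 mm high, stands out from here by 5 to 35 mm: this varies and is not measured. Its face is 85 to 138 mm ahead of the block's front face at the start. Pressed, it yields 4 N per mm after a first 2 N; travel 7 mm.
- tile_left: thin loose stone tile, 60 x 60 x 12 mm, 0.11 kg, flat on the board, edges parallel to the block's, touching the block's -x side. Origin: centre of its underside. Its front edge lies 60 mm ahead of the block's rear face at the start
- tile_right: thin loose stone tile, 60 x 60 x 12 mm, 0.11 kg, flat on the board, edges parallel to the block's, touching the block's +x side. Origin: centre of its underside. Its front edge lies 60 mm ahead of the block's rear face at the start
- tile_rear: thin loose stone tile, 60 x 60 x 12 mm, 0.11 kg, flat on the board, edges parallel to the block's, touching the block's rear (-y) face: the pusher must come down above it. Origin: centre of its underside
- tile_corner_a: thin loose stone tile, 60 x 60 x 12 mm, 0.11 kg, flat on the board, edges parallel to the block's, in a rear corner of the cluster, beside tile_rear. Origin: centre of its underside
- tile_corner_b: thin loose stone tile, 60 x 60 x 12 mm, 0.11 kg, flat on the board, edges parallel to the block's, in a rear corner of the cluster, beside tile_rear. Origin: centre of its underside
- sample_ring: bystander: flat brass ring, 70 mm across, 20 mm high, 0.12 kg, loose on the board, beside the way to the reader. Origin: centre of its underside
- wood_sample: bystander: wooden sample, 50 x 80 x 22 mm, 0.06 kg, loose on the board, beside the way to the reader. Origin: centre of its underside
Things that resemble listed ones, but are neither listed nor needed, are in the scene too. Leave any red look-alike of the tile_right alone.

How it is judged:
By the outcome, as a careful person would: the job done as asked, in the order asked, and still so for the second after the job is handed in, with the robot touching nothing.
It also fails if it takes over 62 s, if anything falls off the work surface, if the arm or the gripper's body presses on something with over 40 N, if the wrist force passes 120 N, or if a joint passes its speed limit or range.

### The arm

A 7-joint arm with a two-finger parallel gripper is mounted at the origin on the work surface. World frame = base frame: x ahead of the robot, y to its left, z up, the work surface at z = 0. Lengths are in m, angles in rad, forces in N, time in s.
With the tool pointing down it reaches from about 0.4 to 0.85 m from the base axis. Payload 10.4 kg.
Tool frame: the origin (TCP) lies on the centre line of the jaws, within the pads' length; the fingertips stand r.tip_extent ahead of it and the grasp point (between the pads) lies 3 mm ahead of it (r.tip_extent is the distance from the TCP to the fingertips, in m); z points along the fingers, y is the direction in which the jaws open and shut (so a half turn about z gives the same grasp; the last joint's range is limited). The gripper opens to 87 mm and grips with 3 to 60 N. Pads are 19 mm wide; open, the fingers measure 117 mm over their backs; the gripper's body (75 mm by 190 mm) begins 51 mm behind the grasp point.
Start: joints at [-1.194, 0.332, -0.065, 1.46, 0.022, 1.35, -0.088], TCP at [0.243, 0.576, 0.245] pointing down, gripper open.
Joint ranges: [-2.6, 2.6], [-0.5, 2.12], [-1.47, 1.34], [0.16, 2.42], [-1.27, 4.41], [0.06, 2.06], [-2.6, 2.6]. Speed limits (rad/s): [2.22, 2.22, 2.79, 2.79, 3.14, 3.14, 3.14].

### API

Orientations are given as a unit quaternion [x, y, z, w].
In Python, from bench import r gives the robot as it stands. The module is installed in compiled form; this text tells all that it offers.
- The arm moves only by the shell command python3 -m jog 'ROWS' [FORCE]. ROWS is JSON, a list of rows, each a list of 5 numbers: the shift along the tool's x, y, z in cm, then the turn about the tool's z in rad, then the closure, from 0 (fully open) to 1 (shut). A call has exactly 10 rows; each row shifts and turns the pose as measured when the row begins, along the tool's axes as they then stand; what a row does not reach is not made up. A row lasts 1/10 s, in which the tool goes at most 50 mm and 8.59 degrees, less where a joint would pass 70% of its speed; a pose out of reach is approached as far as the arm can. A call with a gripper value outside its range is refused whole. The fingers move at their own pace and stop on an object; FORCE is the grip in N (left out, the last holds). Time passes only in rows, so rows that do not move let the fingers close, or fill a call up. It gives the time, the measured TCP pose, the force and the opening at its end, in the units of the state.
- r.read_state(): the state, without advancing time (a new reading comes with each control period).
- r.camera(name): name is "scene" or "top" or "wrist"; returns a dict with "pixels" (400x640x3 uint8, red, green, blue), "fx", "fy", "cx", "cy" (pixels), "camera_from_world" (4x4, takes a point from world to camera coordinates). Camera axes: x right, y up, looking along -z (the intrinsics and any distortion apply to the point x, -y, -z); pixel columns grow to the right and rows downward; lengths in m; the calibration is good to about 2 mm. A picture is of the moment at which its call begins. There is no depth.
- r.close_job(): hands the job in, once; it reports no verdict.
The state is a dict: "time": time; "joint_positions": joint angles; "joint_vel": joint speeds; "joint_torque": joint torques, N m; "ee_pos": TCP position; "eef_rot": TCP orientation; "ft_force": force on the tool from outside, world axes, zero at the start; "torque": the same for the moment, N m; "width": finger opening in m.
Only numpy, scipy, OpenCV 4.12 (cv2) and the standard library are available. Lean on these libraries where they do the work, as an engineer would, in place of code of your own. Each camera call takes 0.05 s, during which the arm holds its last target. There are 200 camera calls.

## Working session

There is one attempt and no reset: what is moved stays moved. The work goes in short steps, Python scripts to look and compute and a shell command to move; the robot and the scene stay as the last step left them, time stands still between calls to the robot, and variables do not carry over. Pictures are saved under pics/ and viewed, about 8 in all and at most 12, crops included, and the job is handed in when it is done.

```bash
mkdir -p pics; python3 - <<'E'
from bench import r
import cv2
s=r.read_state();print({k:s[k] for k in('time','ee_pos','eef_rot','ft_force','width')},r.tip_extent)
for n in('top','scene'):
    c=r.camera(n);cv2.imwrite(f'pics/{n}0.png',c['pixels'][:,:,::-1]);print(n,[k for k in c],c['fx'],c['fy'],c['cx'],c['cy'],c['camera_from_world'])
E
```

```text
{'time': 0.0, 'ee_pos': array([0.24313384, 0.5753869 , 0.24375747]), 'eef_rot': array([ 1.98571430e-01,  9.80086158e-01, -7.03935636e-04, -1.19419938e-04]), 'ft_force': array([-0.05881581,  0.02158991, -0.5143386 ]), 'width': 0.08729086223934363} 0.022
top ['pixels', 'fx', 'fy', 'cx', 'cy', 'camera_from_world'] 448.6386367108668 448.6386367108668 317.9770247120764 205.86574560470257 [[-0.02813534 -0.9992022  -0.02834376 -0.08206453]
 [ 0.98802741 -0.03210122  0.15090178 -0.57385692]
 [-0.15169126 -0.02375874  0.98814234 -0.9832642 ]
 [ 0.          0.          0.          1.        ]]
scene ['pixels', 'fx', 'fy', 'cx', 'cy', 'camera_from_world'] 461.3080493753665 461.3080493753665 320.87088866732194 202.08264083861337 [[-0.22883024  0.97343963 -0.0072114   0.23385066]
 [-0.61906762 -0.13980165  0.77279414  0.28326159]
 [ 0.75126028  0.18130301  0.6346158  -1.47020039]
 [ 0.          0.          0.          1.        ]]
```

View pics/top0.png

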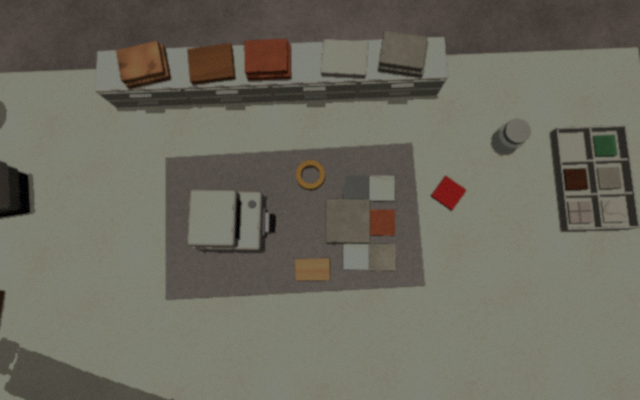

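View pics/scene0.png

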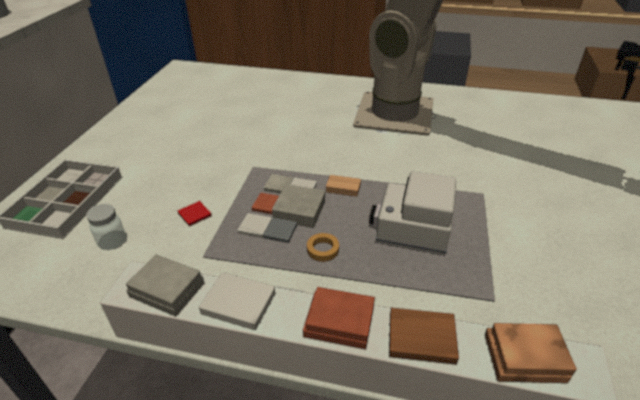

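The top view shows the block at (348,221), with tile_rear (terracotta) at (382,222), the corner tiles at (382,188) and (382,257), and the side tiles at (357,187) and (356,257). The reader's nose is at (270,222), the ring at (310,175) and the wood at (312,269). The red tile at (449,193), off the board, is the look-alike. The concrete-like stack at (403,53) isn't the block, because it isn't on the board or in the cluster. I'll confirm this in an enlarged crop.

```bash
python3 - <<'E'
import cv2
im=cv2.imread('pics/top0.png')[155:285,250:410]
im=cv2.convertScaleAbs(im,alpha=1.4)
cv2.imwrite('pics/crop1.png',cv2.resize(im,None,fx=4.5,fy=4.5,interpolation=cv2.INTER_CUBIC))
E
```

```text
(no output)
```

View pics/crop1.png

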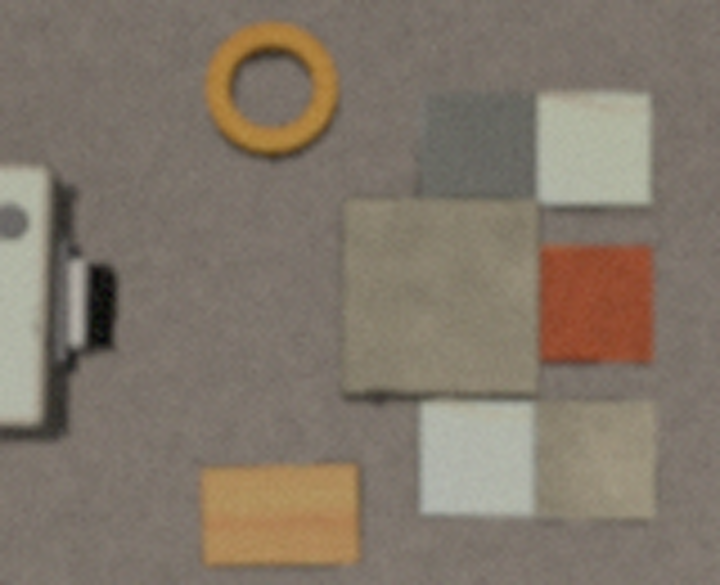

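```bash
cat > h.py <<'E'
from bench import r
import numpy as np, cv2
def ray(c,u,v,z):
    T=c['camera_from_world'];R=T[:3,:3];o=-R.T@T[:3,3]
    d=R.T@np.array([(u-c['cx'])/c['fx'],-(v-c['cy'])/c['fy'],-1]);return o+d*(z-o[2])/d[2]
def proj(c,p):
    q=c['camera_from_world'][:3,:3]@p+c['camera_from_world'][:3,3]
    return np.array([c['cx']+c['fx']*q[0]/-q[2],c['cy']-c['fy']*q[1]/-q[2]])
E
python3 - <<'E'
from h import *
c=r.camera('top')
def f(n,pts,z):
    P=np.array([ray(c,(u+.5)/4.5-.5+250,(v+.5)/4.5-.5+155,z)[:2] for u,v in pts]);print(n,P.round(4).tolist(),P.mean(0).round(4));return P
B=f('block',[(345,199),(537,199),(537,396),(345,397)],.042)
e=B[0]-B[1]+B[3]-B[2];print('yaw of +y',np.degrees(np.arctan2(-e[0],e[1])), np.linalg.norm(e)/2)
f('rear',[(541,245),(653,246),(653,361),(540,360)],.018)
f('left',[(425,94),(535,95),(535,198),(418,198)],.018)
f('ca',[(537,93),(651,93),(651,206),(537,204)],.018)
f('right',[(419,401),(535,401),(535,517),(419,515)],.018)
f('cb',[(535,401),(655,401),(655,517),(535,517)],.018)
f('nose',[(116,266),(114,346)],.043)
f('ring',[(272,89)],.026); f('wood',[(202,466),(357,464),(359,563),(206,565)],.028)
E
```

```text
block [[0.5868, -0.1189], [0.5836, -0.2163], [0.4838, -0.2118], [0.4862, -0.1158]] [ 0.5351 -0.1657]
yaw of +y -1.6589554676575797 0.09676820219700681
rear [[0.5634, -0.2195], [0.561, -0.2772], [0.5015, -0.274], [0.5038, -0.2162]] [ 0.5324 -0.2467]
left [[0.6454, -0.1624], [0.6428, -0.22], [0.5882, -0.2175], [0.5902, -0.1568]] [ 0.6166 -0.1892]
ca [[0.6439, -0.221], [0.6418, -0.2805], [0.582, -0.2773], [0.585, -0.2184]] [ 0.6132 -0.2493]
right [[0.4847, -0.1534], [0.4829, -0.2127], [0.4241, -0.2101], [0.4268, -0.1513]] [ 0.4546 -0.1819]
cb [[0.4829, -0.2127], [0.481, -0.2739], [0.4224, -0.2707], [0.4241, -0.2101]] [ 0.4526 -0.2419]
nose [[0.556, -0.0016], [0.5153, -0.0]] [ 0.5357 -0.0008]
ring [[0.649, -0.0825]] [ 0.649  -0.0825]
wood [[0.4544, -0.0421], [0.4531, -0.1207], [0.4037, -0.1201], [0.4048, -0.0431]] [ 0.429  -0.0815]
```

```bash
python3 -m jog '[[-3.6,-2,0,0,0.5],[-3.6,-2,0,0,0.5],[-3.6,-2,0,0,0.5],[-3.6,-2,0,0,0.5],[-3.6,-2,0,0,0.5],[-3.6,-2,0,0,0.5],[-3.6,-2,0,0,0.5],[-3.6,-2,0,0,0.5],[-3.6,-2,0,0,0.5],[-3.6,-2,0,0,0.5]]' 20; python3 -m jog '[[0,0,0,0.12,0.5],[0,0,0,0.12,0.5],[0,0,0,0.12,0.5],[0,0,0,0.12,0.5],[0,0,0,0.12,0.5],[0,0,0,0.12,0.5],[0,0,0,0.12,0.5],[0,0,0,0.12,0.5],[0,0,0,0.12,0.5],[0,0,0,0.12,0.5]]'
cat >> h.py <<'E'
from scipy.spatial.transform import Rotation as Ro
def goto(tx,ty,tz=None,yaw=-2.0):
    s=r.read_state();M=Ro.from_quat(s['eef_rot']).as_matrix();p=np.array(s['ee_pos'])
    t=np.array([tx,ty,p[2] if tz is None else tz])
    a=np.degrees(np.arctan2(M[1,1],M[0,1]))
    print('t',s['time'],'p',p.round(4),'F',np.round(s['ft_force'],2),'T',np.round(s['torque'],2),'w',round(s['width'],4))
    print('tool cm',(M.T@(t-p)*100).round(2),'yaw now',round(a,2),'turn',round(np.radians(a-yaw),4),'tilt',M[:,2].round(3))
E
python3 -c "
from h import *
goto(.5327,-.245)"
```

```text
time: 1.15
ee_pos: [0.5007, 0.2442, 0.2405]
eef_rot: [0.192, 0.981, -0.002, -0.002]
ft_force: [-0.0, 0.8, 0.2]
width: 0.0439
time: 2.15
ee_pos: [0.5041, 0.2345, 0.2379]
eef_rot: [0.733, 0.68, -0.005, -0.0]
ft_force: [-0.7, 0.0, -0.2]
width: 0.0438
t 2.15 p [0.5041 0.2345 0.2379] F [-0.74  0.01 -0.25] T [-0.08  0.07  0.  ] w 0.0438
tool cm [-47.6    6.41   0.33] yaw now -4.26 turn -0.0395 tilt [-0.008 -0.007 -1.   ]
```

```bash
python3 -m jog '[[0,0,0,-0.04,0.5],[-4.7,0.5,0,0,0.5],[-4.7,0.5,0,0,0.5],[-4.7,0.5,0,0,0.5],[-4.7,0.5,0,0,0.5],[-4.7,0.5,0,0,0.5],[-4.7,0.5,0,0,0.5],[-4.7,0.5,0,0,0.5],[-4.7,0.5,0,0,0.5],[-4.7,0.5,0,0,0.5]]'
python3 -c "
from h import *
goto(.5327,-.245)"
```

```text
time: 3.15
ee_pos: [0.5341, -0.1963, 0.2388]
eef_rot: [0.715, 0.699, -0.005, -0.001]
ft_force: [0.4, 0.3, -0.2]
width: 0.0437
t 3.15 p [ 0.5341 -0.1963  0.2388] F [ 0.44  0.32 -0.24] T [-0.06 -0.03  0.04] w 0.0437
tool cm [-4.87 -0.03  0.03] yaw now -1.24 turn 0.0132 tilt [-0.009 -0.005 -1.   ]
```

```bash
python3 -m jog '[[-2.5,0,0,0.013,0.5],[-2.4,0,0,0,0.5],[0,0,2.5,0,0.5],[0,0,2.5,0,0.5],[0,0,2.5,0,0.5],[0,0,2.5,0,0.5],[0,0,1.5,0,0.5],[0,0,0.5,0,0.5],[0,0,0,0,0.5],[0,0,0,0,0.5]]'
python3 -c "
from h import *
goto(.5327,-.245,.046)
c=r.camera('wrist');cv2.imwrite('pics/w1.png',c['pixels'][:,:,::-1])
c=r.camera('top');cv2.imwrite('pics/t1.png',cv2.resize(c['pixels'][150:290,240:420,::-1],None,fx=4,fy=4,interpolation=cv2.INTER_CUBIC))"
```

```text
time: 4.15
ee_pos: [0.5287, -0.2589, 0.1156]
eef_rot: [0.724, 0.69, -0.007, 0.0]
ft_force: [-0.0, -0.4, 0.4]
width: 0.0433
t 4.15 p [ 0.5287 -0.2589  0.1156] F [-0.01 -0.37  0.39] T [-0.08  0.   -0.  ] w 0.0433
tool cm [1.48 0.4  6.94] yaw now -2.77 turn -0.0134 tilt [-0.01 -0.01 -1.  ]
```

View pics/w1.png

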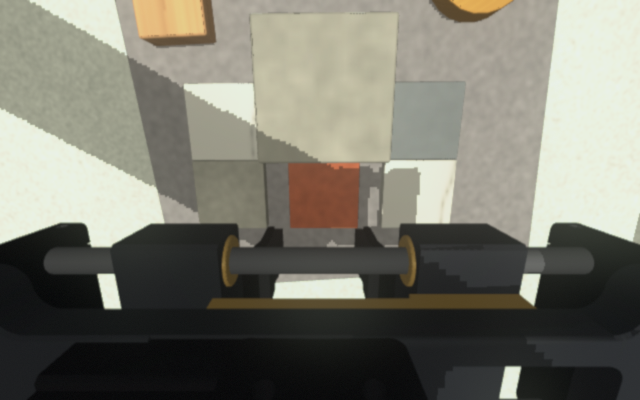

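The wrist view shows the block's top at (250,14), (397,14), (391,162) and (258,162). The terracotta rear tile is below it at (324,195), with the fingers (x≈270 and x≈370) roughly centred behind it. I'll cross-check the block's pose with this camera.

```bash
python3 - <<'E'
from h import *
c=r.camera('wrist')
for n,pts,z in(('block',[(250,14),(397,14),(391,162),(258,162)],.042),('rear',[(289,163),(359,163),(359,227),(289,227)],.018),('cl',[(185,83),(192,159),(464,83),(457,159),(198,226),(449,226)],.018)):
    print(n,np.array([ray(c,u,v,z)[:2] for u,v in pts]).round(4).tolist())
E
```

```text
block [[0.4899, -0.1154], [0.5872, -0.1205], [0.5848, -0.218], [0.4851, -0.2132]]
rear [[0.5055, -0.2178], [0.5639, -0.2206], [0.5632, -0.2771], [0.5013, -0.2743]]
cl [[0.4289, -0.1516], [0.4248, -0.2106], [0.6461, -0.1625], [0.645, -0.2212], [0.4205, -0.2696], [0.6424, -0.2799]]
```

```bash
python3 -m jog '[[0.4,0.2,1,0,0.5],[0.4,0.2,1,0,0.5],[0,0,1,0,0.5],[0,0,1,0,0.5],[0,0,0.8,0,0.5],[0,0,0.5,0,0.5],[0,0,0.3,0,0.5],[0,0,0.2,0,0.5],[0,0,0,0,0.5],[0,0,0,0,0.5]]'
python3 -c "
from h import *
goto(.5324,-.245,.046,-2.6)"
```

```text
time: 5.3
ee_pos: [0.5334, -0.251, 0.0529]
eef_rot: [0.724, 0.69, -0.006, 0.001]
ft_force: [0.1, -0.1, -0.4]
width: 0.044
t 5.3 p [ 0.5334 -0.251   0.0529] F [ 0.11 -0.07 -0.42] T [-0.04  0.07  0.02] w 0.044
tool cm [ 0.61 -0.12  0.69] yaw now -2.76 turn -0.0027 tilt [-0.008 -0.01  -1.   ]
```

```bash
python3 -m jog '[[0,-0.05,0.3,0,0.5],[0,-0.05,0.25,0,0.5],[0,0,0.1,0,0.5],[0.3,0,0,0,0.5],[0.3,0,0,0,0.5],[0.2,0,0,0,0.5],[0.1,0,0,0,0.5],[0,0,0,0,0.5],[0,0,0,0,0.5],[0,0,0,0,0.5]]'
python3 -c "
from h import *
goto(.5324,-.226,.046,-2.6)
c=r.camera('scene');cv2.imwrite('pics/s1.png',cv2.resize(c['pixels'][140:280,210:410,::-1],None,fx=4,fy=4,interpolation=cv2.INTER_CUBIC))"
```

```text
time: 6.3
ee_pos: [0.5335, -0.2411, 0.0468]
eef_rot: [0.724, 0.69, -0.006, 0.001]
ft_force: [-0.1, 0.4, -0.1]
width: 0.0434
t 6.3 p [ 0.5335 -0.2411  0.0468] F [-0.09  0.43 -0.12] T [-0.06  0.03 -0.03] w 0.0434
tool cm [ 1.51 -0.18  0.07] yaw now -2.73 turn -0.0022 tilt [-0.006 -0.01  -1.   ]
```

View pics/s1.png

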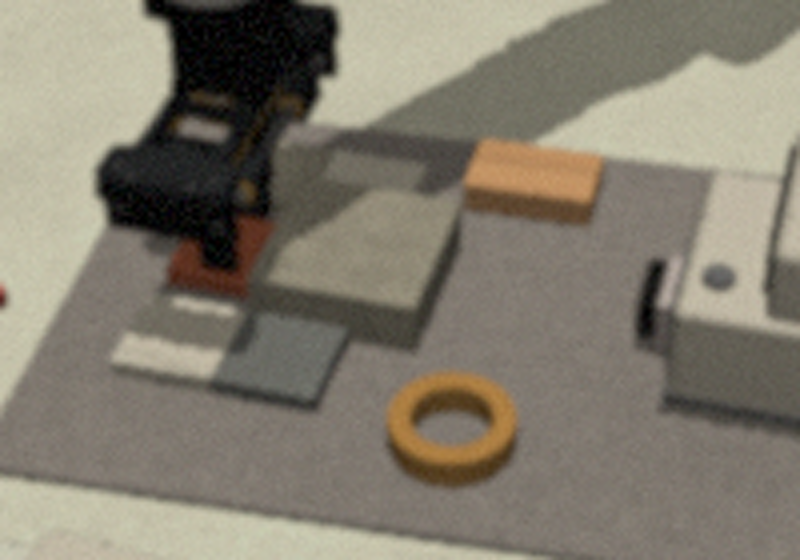

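The fingers stand above the terracotta tile at (220,250), just behind the block, and everything is still in place. Next I'll advance slowly until they touch the block.

```bash
python3 -m jog '[[0.2,-0.04,0,0,0.5],[0.2,-0.04,0,0,0.5],[0.2,-0.04,0,0,0.5],[0.2,0,0,0,0.5],[0.2,0,0,0,0.5],[0.2,0,0,0,0.5],[0.2,0,0,0,0.5],[0.2,0,0,0,0.5],[0.2,0,0,0,0.5],[0.2,0,0,0,0.5]]'
python3 -c "
from h import *
goto(.5335,-.226,.046,-2.6)"
```

```text
time: 7.35
ee_pos: [0.5329, -0.2207, 0.0467]
eef_rot: [0.724, 0.69, -0.006, 0.002]
ft_force: [-0.6, -1.9, -0.5]
width: 0.0432
t 7.35 p [ 0.5329 -0.2207  0.0467] F [-0.63 -1.93 -0.48] T [-0.39  0.07 -0.01] w 0.0432
tool cm [-0.53  0.09  0.07] yaw now -2.79 turn -0.0033 tilt [-0.006 -0.012 -1.   ]
```

```bash
python3 -m jog '[[0.3,0,0,0,0.5],[0.4,0,0,0,0.5],[0.4,0,0,0,0.5],[0.4,0,0,0,0.5],[0.4,0,0,0,0.5],[0.4,0,0,0,0.5],[0.4,0,0,0,0.5],[0.4,0,0,0,0.5],[0.4,0,0,0,0.5],[0.3,0,0,0,0.5]]'
python3 -c "
from h import *
goto(.5329+.0347,.1,.0467,-2.6)
y=r.read_state()['ee_pos'];print('line x',.5329+.046*(y[1]+.2207))"
```

```text
time: 8.35
ee_pos: [0.5349, -0.1802, 0.0466]
eef_rot: [0.724, 0.689, -0.006, 0.003]
ft_force: [-0.9, -2.9, 1.2]
width: 0.0436
t 8.35 p [ 0.5349 -0.1802  0.0466] F [-0.88 -2.93  1.23] T [-0.55  0.12  0.02] w 0.0436
tool cm [28.14  1.88 -0.38] yaw now -2.83 turn -0.004 tilt [-0.006 -0.013 -1.   ]
line x 0.5347628768416965
```

```bash
python3 -m jog '[[0.4,0,0,0,0.5],[0.4,0,0,0,0.5],[0.4,0,0,0,0.5],[0.4,0,0,0,0.5],[0.4,0,0,0,0.5],[0.4,0,0,0,0.5],[0.3,0,0,0,0.5],[0.2,0,0,0,0.5],[0.1,0,0,0,0.5],[0,0,0,0,0.5]]'
python3 -c "
from h import *
goto(.5329+.0347,.1,.0467,-2.6)
c=r.camera('top');cv2.imwrite('pics/t2.png',cv2.resize(c['pixels'][155:285,250:410,::-1],None,fx=4.5,fy=4.5,interpolation=cv2.INTER_CUBIC))"
```

```text
time: 9.35
ee_pos: [0.537, -0.1474, 0.0466]
eef_rot: [0.724, 0.69, -0.006, 0.003]
ft_force: [-0.4, -2.8, 1.6]
width: 0.0433
t 9.35 p [ 0.537  -0.1474  0.0466] F [-0.4  -2.83  1.59] T [-0.53  0.05  0.01] w 0.0433
tool cm [24.85  1.84 -0.35] yaw now -2.81 turn -0.0036 tilt [-0.005 -0.013 -1.   ]
```

View pics/t2.png

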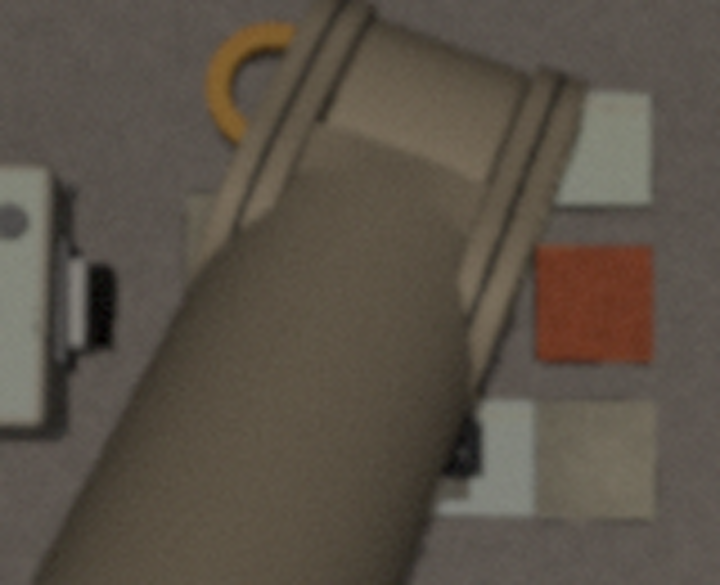

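The tiles are unmoved: terracotta at (594,303), the corners at (600,150) and (596,460). The block's front is at x≈187 px and the nose at 115, so the gap is about 37 mm. I'll cover most of that now.

```bash
python3 -m jog '[[0.3,0,0,0,0.5],[0.4,0,0,0,0.5],[0.4,0,0,0,0.5],[0.4,0,0,0,0.5],[0.4,0,0,0,0.5],[0.3,0,0,0,0.5],[0.2,0,0,0,0.5],[0.1,0,0,0,0.5],[0,0,0,0,0.5],[0,0,0,0,0.5]]'
python3 -c "
from h import *
goto(.5329+.0347,.1,.0467,-2.6)"
```

```text
time: 10.4
ee_pos: [0.5385, -0.1207, 0.0465]
eef_rot: [0.724, 0.689, -0.006, 0.003]
ft_force: [-0.7, -2.0, 2.0]
width: 0.0436
t 10.4 p [ 0.5385 -0.1207  0.0465] F [-0.66 -2.01  1.98] T [-0.66  0.06 -0.01] w 0.0436
tool cm [22.18  1.82 -0.33] yaw now -2.83 turn -0.004 tilt [-0.004 -0.013 -1.   ]
```

```bash
python3 -m jog '[[0.1,0,0,0,0.5],[0.1,0,0,0,0.5],[0.1,0,0,0,0.5],[0.1,0,0,0,0.5],[0.1,0,0,0,0.5],[0.1,0,0,0,0.5],[0.1,0,0,0,0.5],[0,0,0,0,0.5],[0,0,0,0,0.5],[0,0,0,0,0.5]]'
python3 -c "
from h import *
goto(.5329+.0347,.1,.0467,-2.6)
c=r.camera('scene');cv2.imwrite('pics/s2.png',cv2.resize(c['pixels'][150:270,250:450,::-1],None,fx=4,fy=4,interpolation=cv2.INTER_CUBIC))"
```

```text
time: 11.4
ee_pos: [0.5388, -0.1137, 0.0464]
eef_rot: [0.725, 0.689, -0.006, 0.003]
ft_force: [-0.2, -3.0, 2.9]
width: 0.0437
t 11.4 p [ 0.5388 -0.1137  0.0464] F [-0.19 -3.02  2.94] T [-0.69  0.04 -0.01] w 0.0437
tool cm [21.49  1.8  -0.33] yaw now -2.88 turn -0.0049 tilt [-0.004 -0.014 -1.   ]
```

View pics/s2.png

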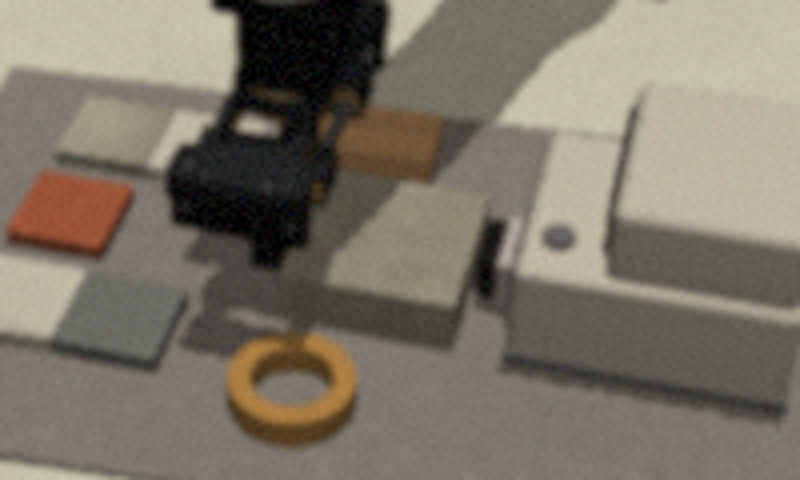

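The block's front edge, at (480,250), is a few mm short of the black nose at (490,262). It's lying flat, and the ring and wood are untouched. I'll creep in.

```bash
python3 -m jog '[[0.06,0,-0.01,0,0.5],[0.06,0,-0.01,0,0.5],[0.06,0,0,0,0.5],[0.06,0,0,0,0.5],[0.06,0,0,0,0.5],[0,0,0,0,0.5],[0,0,0,0,0.5],[0,0,0,0,0.5],[0,0,0,0,0.5],[0,0,0,0,0.5]]'
python3 -c "
from h import *
goto(.5329+.0347,.1,.0467,-2.6)"
```

```text
time: 12.45
ee_pos: [0.5388, -0.1102, 0.0464]
eef_rot: [0.725, 0.689, -0.006, 0.003]
ft_force: [0.4, -2.0, 2.6]
width: 0.0434
t 12.45 p [ 0.5388 -0.1102  0.0464] F [ 0.42 -2.04  2.61] T [-0.64  0.1   0.02] w 0.0434
tool cm [21.14  1.82 -0.32] yaw now -2.87 turn -0.0048 tilt [-0.005 -0.013 -1.   ]
```

```bash
python3 -m jog '[[0.05,0,0,0,0.5],[0.05,0,0,0,0.5],[0.05,0,0,0,0.5],[0.05,0,0,0,0.5],[0,0,0,0,0.5],[0,0,0,0,0.5],[0,0,0,0,0.5],[0,0,0,0,0.5],[0,0,0,0,0.5],[0,0,0,0,0.5]]'
python3 -c "
from h import *
goto(.5329+.0347,.1,.0467,-2.6)"
```

```text
time: 13.45
ee_pos: [0.5388, -0.1097, 0.0464]
eef_rot: [0.725, 0.689, -0.007, 0.004]
ft_force: [0.3, -4.5, 1.2]
width: 0.0435
t 13.45 p [ 0.5388 -0.1097  0.0464] F [ 0.31 -4.49  1.2 ] T [-0.93  0.04  0.07] w 0.0435
tool cm [21.09  1.8  -0.36] yaw now -2.93 turn -0.0058 tilt [-0.004 -0.015 -1.   ]
```

Contact: the tool moved only 0.5 mm and the force rose to 4.5 N. I'll build up gently.

```bash
python3 -m jog '[[0.05,0,0,0,0.5],[0.05,0,0,0,0.5],[0.05,0,0,0,0.5],[0.05,0,0,0,0.5],[0.05,0,0,0,0.5],[0.05,0,0,0,0.5],[0.05,0,0,0,0.5],[0.05,0,0,0,0.5],[0.05,0,0,0,0.5],[0.05,0,0,0,0.5]]'
python3 -c "
from h import *
goto(.5329+.0347,.1,.0467,-2.6)"
```

```text
time: 14.45
ee_pos: [0.5387, -0.1095, 0.0465]
eef_rot: [0.726, 0.688, -0.009, 0.007]
ft_force: [0.2, -6.4, 1.9]
width: 0.0434
t 14.45 p [ 0.5387 -0.1095  0.0465] F [ 0.17 -6.36  1.9 ] T [-1.33  0.08  0.14] w 0.0434
tool cm [21.07  1.75 -0.48] yaw now -3.08 turn -0.0085 tilt [-0.004 -0.022 -1.   ]
```

```bash
python3 -m jog '[[0.07,0,0,-0.002,0.5],[0.07,0,0,-0.002,0.5],[0.08,0,0,-0.002,0.5],[0.08,0,0,-0.002,0.5],[0.08,0,0,-0.002,0.5],[0.08,0,0,-0.002,0.5],[0.08,0,0,-0.002,0.5],[0.08,0,0,-0.002,0.5],[0.08,0,0,-0.002,0.5],[0.08,0,0,-0.002,0.5]]'
python3 -c "
from h import *
goto(.5329+.0347,.1,.0467,-2.6)"
```

```text
time: 15.45
ee_pos: [0.5396, -0.1086, 0.0465]
eef_rot: [0.721, 0.693, -0.011, 0.011]
ft_force: [1.0, -6.2, 0.8]
width: 0.0434
t 15.45 p [ 0.5396 -0.1086  0.0465] F [ 0.98 -6.19  0.84] T [-1.51 -0.12 -0.21] w 0.0434
tool cm [20.95  1.97 -0.65] yaw now -2.3 turn 0.0053 tilt [-0.001 -0.03  -1.   ]
```

```bash
python3 -m jog '[[0.09,0,0,0,0.5],[0.09,0,0,0,0.5],[0.09,0,0,0,0.5],[0.09,0,0,0,0.5],[0.09,0,0,0,0.5],[0.09,0,0,0,0.5],[0.09,0,0,0,0.5],[0.09,0,0,0,0.5],[0.09,0,0,0,0.5],[0.09,0,0,0,0.5]]'
python3 -c "
from h import *
goto(.5329+.0347,.1,.0467,-2.6)"
```

```text
time: 16.45
ee_pos: [0.5395, -0.1085, 0.0467]
eef_rot: [0.724, 0.69, -0.014, 0.015]
ft_force: [0.6, -7.3, 1.0]
width: 0.0438
t 16.45 p [ 0.5395 -0.1085  0.0467] F [ 0.65 -7.34  1.01] T [-1.55  0.05  0.16] w 0.0438
tool cm [20.95  1.82 -0.84] yaw now -2.72 turn -0.0021 tilt [ 0.001 -0.04  -0.999]
```

```bash
python3 -m jog '[[0.12,0,0,0,0.5],[0.12,0,0,0,0.5],[0.12,0,0,0,0.5],[0.12,0,0,-0.001,0.5],[0.12,0,0,0,0.5],[0.12,0,0,0,0.5],[0.12,0,0,-0.001,0.5],[0.12,0,0,0,0.5],[0.12,0,0,0,0.5],[0.12,0,0,-0.001,0.5]]'
python3 -c "
from h import *
goto(.5329+.0347,.1,.0467,-2.6)"
```

```text
time: 17.45
ee_pos: [0.5392, -0.1084, 0.0469]
eef_rot: [0.725, 0.688, -0.018, 0.021]
ft_force: [0.6, -8.0, 1.3]
width: 0.0436
t 17.45 p [ 0.5392 -0.1084  0.0469] F [ 0.59 -8.03  1.33] T [-1.75  0.08  0.17] w 0.0436
tool cm [20.92  1.77 -1.12] yaw now -2.94 turn -0.0059 tilt [ 0.002 -0.055 -0.998]
```

```bash
python3 -m jog '[[0.14,0,0,-0.001,0.5],[0.14,0,0,0,0.5],[0.14,0,0,-0.001,0.5],[0.14,0,0,0,0.5],[0.14,0,0,-0.001,0.5],[0.14,0,0,0,0.5],[0.14,0,0,-0.001,0.5],[0.14,0,0,0,0.5],[0.14,0,0,-0.001,0.5],[0.14,0,0,0,0.5]]'
python3 -c "
from h import *
goto(.5329+.0347,.1,.0467,-2.6)"
```

```text
time: 18.45
ee_pos: [0.539, -0.1081, 0.0471]
eef_rot: [0.726, 0.687, -0.023, 0.027]
ft_force: [1.0, -8.0, 1.6]
width: 0.0437
t 18.45 p [ 0.539  -0.1081  0.0471] F [ 1.03 -7.96  1.57] T [-1.91  0.03  0.22] w 0.0437
tool cm [20.89  1.73 -1.44] yaw now -3.09 turn -0.0086 tilt [ 0.003 -0.071 -0.997]
```

```bash
python3 -m jog '[[0.16,0,0,-0.001,0.5],[0.16,0,0,-0.001,0.5],[0.16,0,0,-0.001,0.5],[0.16,0,0,0,0.5],[0.16,0,0,-0.001,0.5],[0.16,0,0,0,0.5],[0.16,0,0,-0.001,0.5],[0.16,0,0,0,0.5],[0.16,0,0,-0.001,0.5],[0.16,0,0,0,0.5]]'
python3 -c "
from h import *
goto(.5329+.0347,.1,.0467,-2.6)"
python3 -m jog '[[0.17,0,0,-0.001,0.5],[0.17,0,0,-0.001,0.5],[0.17,0,0,-0.001,0.5],[0.17,0,0,0,0.5],[0.17,0,0,-0.001,0.5],[0.17,0,0,0,0.5],[0.17,0,0,-0.001,0.5],[0.17,0,0,0,0.5],[0.17,0,0,-0.001,0.5],[0.17,0,0,0,0.5]]'
python3 -c "
from h import *
goto(.5329+.0347,.1,.0467,-2.6)"
```

```text
time: 19.45
ee_pos: [0.5388, -0.1079, 0.0474]
eef_rot: [0.726, 0.686, -0.029, 0.034]
ft_force: [-0.3, -8.8, 1.8]
width: 0.0436
t 19.45 p [ 0.5388 -0.1079  0.0474] F [-0.32 -8.84  1.81] T [-2.02  0.    0.27] w 0.0436
tool cm [20.84  1.69 -1.79] yaw now -3.25 turn -0.0114 tilt [ 0.004 -0.09  -0.996]
time: 20.45
ee_pos: [0.5387, -0.1077, 0.0476]
eef_rot: [0.727, 0.684, -0.036, 0.042]
ft_force: [-0.1, -9.5, 2.2]
width: 0.0434
t 20.45 p [ 0.5387 -0.1077  0.0476] F [-0.08 -9.45  2.22] T [-2.15  0.06  0.22] w 0.0434
tool cm [20.79  1.65 -2.17] yaw now -3.43 turn -0.0144 tilt [ 0.005 -0.11  -0.994]
```

The tool force held at 8 to 9.5 N for over 3 s. From the travel, the nose is compressed about 1.6 mm, or roughly 8.4 N. Now I'll let go gently.

```bash
python3 -m jog '[[0.1,0,0,0,0.5],[0.05,0,0,0,0.5],[0,0,0,0,0.5],[-0.05,0,0,0,0.5],[-0.05,0,0,0,0.5],[-0.1,0,0,0,0.5],[-0.2,0,0,0,0.5],[-0.3,0,0,0,0.5],[-0.4,0,0,0,0.5],[-0.4,0,0,0,0.5]]'
python3 -c "
from h import *
goto(.5329+.0347,.1,.0467,-2.6)"
python3 -m jog '[[-0.4,0,0,0,0.5],[-0.3,0,0,0,0.5],[-0.1,0,-0.3,0,0.5],[0,0,-1,0,0.5],[0,0,-2,0,0.5],[0,0,-3,0,0.5],[0,0,-3,0,0.5],[0,0,-3,0,0.5],[0,0,-1,0,0.5],[0,0,0,0,0.5]]'
python3 -c "
from h import *
goto(.5329+.0347,.1,.0467,-2.6)
c=r.camera('scene');cv2.imwrite('pics/s3.png',cv2.resize(c['pixels'][150:270,250:450,::-1],None,fx=4,fy=4,interpolation=cv2.INTER_CUBIC))"
```

```text
time: 21.45
ee_pos: [0.5371, -0.1203, 0.0484]
eef_rot: [0.726, 0.685, -0.036, 0.041]
ft_force: [-0.1, 0.2, 0.2]
width: 0.0436
t 21.45 p [ 0.5371 -0.1203  0.0484] F [-0.11  0.22  0.18] T [0.02 0.05 0.05] w 0.0436
tool cm [22.06  1.77 -2.21] yaw now -3.31 turn -0.0124 tilt [ 0.003 -0.109 -0.994]
time: 22.45
ee_pos: [0.5355, -0.1145, 0.1902]
eef_rot: [0.727, 0.684, -0.036, 0.041]
ft_force: [-0.3, 0.4, -0.6]
width: 0.0434
t 22.45 p [ 0.5355 -0.1145  0.1902] F [-0.27  0.37 -0.61] T [ 0.    0.06 -0.03] w 0.0434
tool cm [23.02  1.77 11.96] yaw now -3.44 turn -0.0147 tilt [ 0.003 -0.108 -0.994]
```

View pics/s3.png

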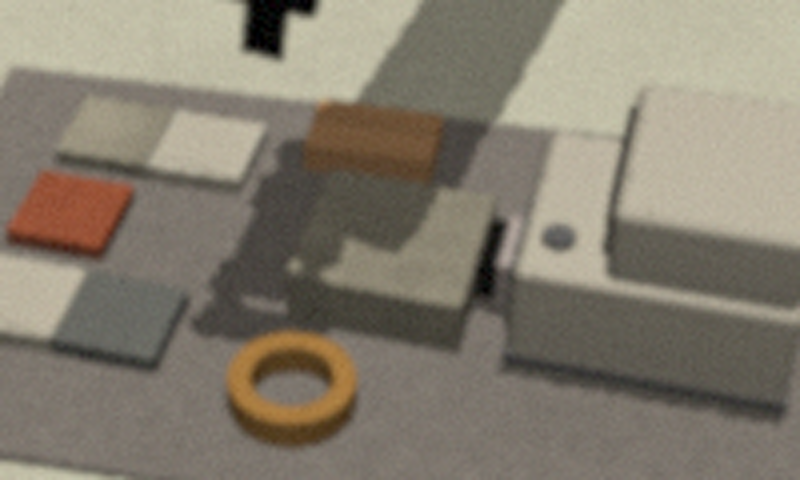

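The block stands against the nose with its front edge at about (490,240). It's clear of the ring and wood, and the tiles are in place. I'll move the arm aside and check from above.

```bash
python3 -m jog '[[-3,0,0,0,0.5],[-4,0,0,0,0.5],[-4,0,0,0,0.5],[-4,0,0,0,0.5],[-4,0,0,0,0.5],[-4,0,0,0,0.5],[-3,0,0,0,0.5],[-1,0,0,0,0.5],[0,0,0,0,0.5],[0,0,0,0,0.5]]'
python3 -c "
from h import *
goto(.5329+.0347,.1,.0467,-2.6)
c=r.camera('top');im=c['pixels'][155:285,250:410,::-1];cv2.imwrite('pics/t3.png',cv2.resize(cv2.convertScaleAbs(im,alpha=1.4),None,fx=4.5,fy=4.5,interpolation=cv2.INTER_CUBIC))"
```

```text
time: 23.5
ee_pos: [0.5139, -0.3885, 0.2046]
eef_rot: [0.725, 0.686, -0.042, 0.032]
ft_force: [-0.4, 0.8, 0.6]
width: 0.0436
t 23.5 p [ 0.5139 -0.3885  0.2046] F [-0.44  0.79  0.56] T [0.02 0.01 0.01] w 0.0436
tool cm [50.45  2.8  10.55] yaw now -3.2 turn -0.0105 tilt [-0.016 -0.104 -0.994]
```

View pics/t3.png

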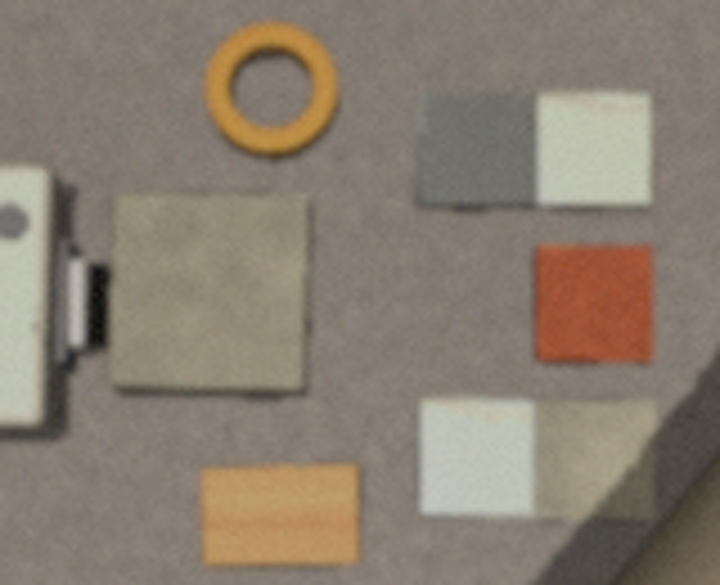

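From above, the block's front edge (x≈112) meets the nose (x≈107). The tiles, ring and wood are at the same pixels as at the start. Handing in.

```bash
python3 -c "
from bench import r
print(r.close_job(), r.read_state()['time'])"
```

```text
the job is handed in; nothing more can be done
the job is handed in; nothing more can be done
```

I pushed the block straight out of the cluster with the part-open fingers above tile_rear, slid it flat to the reader and pressed it on the nose. I then released it slowly, moved the arm clear and handed the job in just after 23.5 s.

- **Press force:** the wrist force, read once a second, was 8.0, 8.0, 8.8 and 9.5 N over the last 3 s of the press. I saw no reading above 9.5 N. Board friction (about 2–3 N while sliding) means the force on the nose could have been 6.5–9.5 N. The measured travel suggests about 8.4 N.
- **Final position:** the last top view shows the block against the nose and clear of the tiles. The five tiles, the ring and the wooden sample are at their starting pixels.
- **Not as planned:** the tool slowly tilted about 6° during the press, and its heading drifted about 0.8°. The block stayed flat and square in the pictures. The two cameras' block positions differed by 1–2 mm, within their calibration.

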